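# Hold the bonder's generator in set-up with its key

## Task

Take the key with the square-cornered bow out of the key stand, put it into the key switch on top of the ultrasonic generator and work it past the stiff pins until it is fully home, then turn it clockwise a quarter turn to the stop. The switch springs back, so finish with the key still in your grip, fully home and held over at the stop. Leave the round-bow key, the wire spool and the parts tray where they are.

Things in the scene. Friction and masses are not known exactly. Their poses are not given: they have to be found in the camera images.
- key: The key to use, upright in a slot of the key stand, bow resting on the block. Dark steel bow with square corners, 26 wide (x), 10 thick (y), 30 high; blade 12.4 wide, 4 thick, reaching 24.5 below the bow, last 4.5 tapered to 9 x 1.8, cut in to a round waist 4 thick from 11 to 18 below it. Alike after a half turn. 60 to 84 g. Origin: centre of the bow's underside; z up through the bow.
- other_key: The wrong key, to be left standing in the other slot: dark steel, larger round bow of diameter 40, 8 thick, top 46 above the block; uncut blade. Origin at the height of the block's top, axes as for the key.
- keystand: Aluminium block, fixed, 44 (x) x 150 (y) x 36 high, with two upright slots, each 13.8 (x) x 5.4 (y) x 29 deep, at y = +45 and -45. Origin: centre of its underside. Which key stands in which slot varies; keys line up with the block's axes.
- generator: The ultrasonic generator, a fixed bench unit 220 (x) x 160 (y) with a flat aluminium cover 80 high, control panel on its -x side. The key switch stands 7 proud of the cover, 55 towards -x from the middle. Two black marks on the cover show its rest and turned directions. Origin: centre of its underside.
- lock_face (a point): Centre of the key switch's plug face, 87 above the bench; z up, x along the keyway (13.8 x 5.2, clear depth over 25) while the plug is at rest. Brass plug, diameter 22, in a fixed steel bezel, diameter 33, 1 lower. Home: key's origin here, bow on the plug. Sticky pins 3 and 9 below the face grip the blade: a straight push takes 10 to 17 N, less with twists of 0.1 rad to and fro, which free them.
- plug (a joint): Turn of the plug (rad): 0 at rest, grows clockwise seen from above, stop at 1.52. It can turn only when the key is within about 1.5 mm of home, and keeps the key in while turned. The return spring pulls with 0.03 N m at rest, 0.11 N m at the stop. The blade has about 0.1 rad of play in the plug each way.
- spool: Bystander: white wire spool lying flat, diameter 50, 28 high, loose. Origin: centre of its underside.
- tray: Bystander: open grey parts tray with headers, 90 (x) x 60 (y) x 16 high, loose. Origin: centre of its underside.
Not all that is in view belongs to the job. Leave any purple look-alike of the key alone. There is more than one size of the keystand; the job needs the larger.

How it is judged (in metres and radians):
On the way, in this order (a step that is already met when the one before it is completed fails the run):
1. the key is lifted clear of the stand in the fingers (z of key in the frame of keystand above 0.065 m and contact force between the fingers and key above 1 N), for 0.1 s.
2. the key is fully home in the lock, the plug not yet turned (horizontal distance between key and lock_face below 0.003 m and z of key in the frame of lock_face below 0.0018 m and angle between key's own z axis and vertical below 0.1 rad and value of joint plug below 0.3 rad), for 0.1 s.
3. the key is turned a quarter turn to the stop, in the fingers (value of joint plug above 1.3 rad and contact force between the fingers and key above 1 N), for 0.3 s.
At the end, for the whole second after the job is handed in: The plug is held at more than 1.3 rad (its stop is at 1.52) against its spring, the fingers press on the key with more than 1 N, the key's origin is within 3 mm of the lock's axis and no more than 2.5 mm above the plug face; the round-bow key stands in its slot (all of step 3 and horizontal distance between key and lock_face below 0.003 m and z of key in the frame of lock_face below 0.0025 m and z of other_key in the frame of keystand below 0.04 m); the arm keeps its last pose, push and grip.
It fails at once if the round-bow key is moved more than 15 mm (distance of other_key from where it was at the start of the episode above 0.015 m).
It fails at once if the wire spool is moved more than 15 mm (distance of spool from where it was at the start of the episode above 0.015 m).
It fails at once if the parts tray is moved more than 15 mm (distance of tray from where it was at the start of the episode above 0.015 m).
It also fails if it takes over 64 s, if anything falls off the work surface, if the arm or the gripper's body presses on something with over 40 N, if the wrist force passes 120 N, or if a joint passes its speed limit or range.

## Robot

A 6-joint arm with a two-finger parallel gripper is mounted at the origin on the work surface. World frame = base frame: x ahead of the robot, y to its left, z up, the work surface at z = 0. Lengths are in mm, angles in degrees, forces in N, time in s.
With the tool pointing down it reaches from about 250 to 725 mm from the base axis. Payload 4 kg.
Tool frame: the origin (TCP) lies at the very end of the fingers, on their centre line; the grasp point (between the pads) lies 19 mm behind it (r.grasp_offset is the distance from the TCP to the grasp point, in mm); z points along the fingers, y is the line along which they close (so a half turn about z gives the same grasp; the last joint's range is limited). The gripper opens to 85 mm and grips with 20 to 120 N. Pads are 22 mm wide; open, the fingers measure 114 mm over their backs; the gripper's body (76 mm by 85 mm) begins 54 mm behind the grasp point. The pads swing forward as they close: fully open they stand 13 mm farther back than shut.
Start: joints at [70.015, 13.785, 0.286, 76.501, 0, 90], TCP at [170.883, 469.892, 231.306] pointing down, gripper open.
Joint ranges: [-155.79, 155.79], [-60.16, 107.12], [-62.33, 73.08], [-114, 123.19], [-81.49, 82.49], [-180, 180]. Speed limits (degrees/s): [159.86, 159.86, 180, 180, 180, 180].

## Interface

Orientations are given as [roll, pitch, yaw] about the fixed x, y, z axes, in that order (R = Rz(yaw) Ry(pitch) Rx(roll)).
In Python, from station import r gives the robot as it stands. The module is installed in compiled form; this text tells all that it offers.
- The arm moves only by the shell command python3 -m pendant 'ROWS' [OPENING] [FORCE]. ROWS is JSON, a list of rows, each a list of 6 numbers: the shift along the tool's x, y, z in cm, then the turn, a rotation vector about the tool's x, y, z in rad. In form: [[dx, dy, dz, ax, ay, az], ...]. A call has 1 to 5 rows; each row is the pose to reach, as a shift and turn from the pose commanded when the call began, along the tool's axes at that moment; what a row does not reach only later rows make up. A row lasts 1/12 s, in which the tool goes at most 41.7 mm and 7.16 degrees, less where a joint would pass 70% of its speed; a pose out of reach is approached as far as the arm can. A call with a gripper value outside its range is refused whole. OPENING is the opening, from -1 (shut) to 1 (fully open), set as the call begins (- or left out, the last holds). The fingers move at their own pace and stop on an object; FORCE is the grip in N (left out, the last holds). Time passes only in rows, so rows that repeat a pose let the fingers close. It gives the time, the measured TCP pose, the force, the opening and the grip force at its end, in the units of the state.
- r.read_state(): the state, without advancing time (a new reading comes with each control period).
- r.get_image(name): name is "scene" or "top" or "wrist"; returns a dict with "frame" (420x560x3 uint8, red, green, blue), "fx", "fy", "cx", "cy" (pixels), "pose" (4x4, takes a point from camera to world coordinates). Camera axes: x right, y up, looking along -z (the intrinsics and any distortion apply to the point x, -y, -z); pixel columns grow to the right and rows downward; lengths in mm; the calibration is good to about 2 mm. A picture is of the moment at which its call begins. There is no depth.
- r.sign_off(): hands the job in; it is judged then, once.
Trained networks look in a picture, given as the dict that the camera call returned (one of the last four; its "shot" number tells which), for a name from the list of things; names that differ only in an ending like _2 or _b are one class to them, and where a whole thing is asked for, a point or a joint stands for the part that bears it (a point fixed in the world has none). Each returns a list of dicts, best first, with "confidence" (0 to 1); they miss things now and then, are a little off and sometimes report something else, mostly with a low value. They report only what shows in the picture. A call takes as long as a camera call. They do not tell look-alikes from the thing itself.
- r.outline_of(name, picture): "mask" (420x560 bool, what is visible of it) and "centre" ([column, row] in pixels, amid what is visible of it).
- r.place_of(name, picture): "centre" ([column, row] in pixels: a listed point, or the origin of a listed thing).
The state is a dict: "time": time; "joint_pos": joint angles; "qd": joint speeds; "tau": joint torques, N m; "tcp_pos": TCP position; "ee_rot": TCP orientation; "contact_force": force on the tool from outside, world axes, zero at the start; "ft_torque": the same for the moment, N m; "finger_gap": opening from 0.0 (shut) to 1.0 (fully open); "finger_force": force on a finger pad.
Only numpy, scipy, OpenCV 4.12 (cv2) and the standard library are available. Lean on these libraries where they do the work, as an engineer would, in place of code of your own. Each camera call takes 0.05 s, during which the arm holds its last target. There are 200 camera calls.

## Working session

There is one attempt and no reset: what is moved stays moved. The work goes in short steps, Python scripts to look and compute and a shell command to move; the robot and the scene stay as the last step left them, time stands still between calls to the robot, and variables do not carry over. Pictures are saved under pics/ and viewed, at most 10 in all, crops included, and the job is handed in when it is done.

```bash
mkdir -p pics; cat > h.py <<'E'
import numpy as np,cv2
from station import r
def P(n):
    p=r.get_image(n); return p
def ray(p,px):
    d=np.array([(px[0]-p['cx'])/p['fx'],-(px[1]-p['cy'])/p['fy'],-1.]);T=np.array(p['pose'])
    return T[:3,3],T[:3,:3]@d
def atz(p,px,z):
    o,d=ray(p,px); return o+d*(z-o[2])/d[2]
def tri(obs):
    A=np.zeros((3,3));b=np.zeros(3);R=[]
    for p,px in obs:
        o,d=ray(p,px);d=d/np.linalg.norm(d);M=np.eye(3)-np.outer(d,d);A+=M;b+=M@o;R.append((o,M))
    x=np.linalg.solve(A,b); return x,[round(float(np.linalg.norm(M@(x-o))),1) for o,M in R]
def proj(p,x):
    T=np.array(p['pose']);c=T[:3,:3].T@(np.array(x)-T[:3,3])
    return p['cx']+p['fx']*c[0]/-c[2],p['cy']-p['fy']*c[1]/-c[2]
E
python3 - <<'E'
from h import *
ims=[]
S={n:P(n) for n in('scene','top','wrist')}
print(S['scene'].keys())
for n,p in S.items():
    cv2.imwrite(f'pics/{n}0.png',p['frame'][:,:,::-1])
    for k in('key','other_key','keystand','generator','lock_face','spool','tray'):
        print(n,k,[(np.round(d['centre'],1).tolist(),round(d['confidence'],2)) for d in r.place_of(k,p)][:4])
E
```

```text
dict_keys(['frame', 'fx', 'fy', 'cx', 'cy', 'pose', 'shot'])
scene key [([363.7, 220.9], 0.44)]
scene other_key [([395.9, 204.3], 0.79)]
scene keystand [([376.2, 224.3], 0.7), ([359.9, 187.4], 0.63)]
scene generator [([166.1, 257.3], 0.67)]
scene lock_face [([159.8, 215.3], 0.69)]
scene spool [([287.3, 295.1], 0.67)]
scene tray [([269.3, 214.7], 0.8)]
top key [([188.3, 206.0], 0.67), ([207.5, 161.3], 0.55)]
top other_key [([141.4, 217.5], 0.54)]
top keystand [([172.6, 272.5], 0.77), ([170.5, 214.2], 0.75), ([418.7, 231.9], 0.29)]
top generator [([413.8, 201.5], 0.64)]
top lock_face [([418.5, 230.6], 0.61), ([288.0, 249.5], 0.16)]
top spool [([291.0, 136.3], 0.9)]
top tray [([288.3, 246.2], 0.58)]
wrist key []
wrist other_key []
wrist keystand [([193.2, 376.7], 0.76)]
wrist generator []
wrist lock_face []
wrist spool []
wrist tray []
```

View pics/scene0.png

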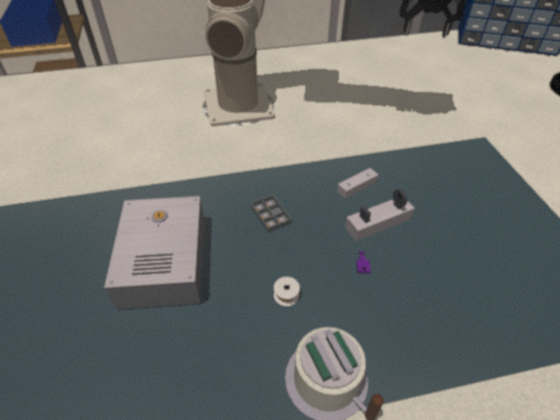

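View pics/top0.png

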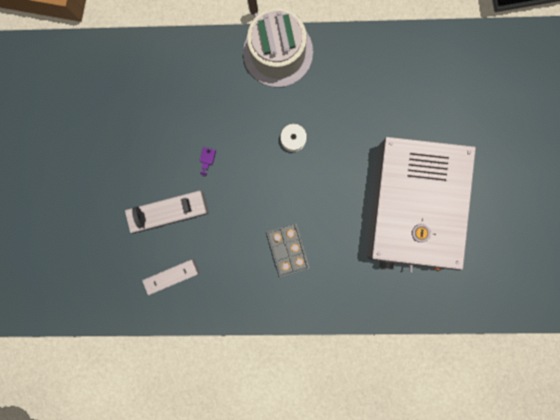

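```bash
python3 - <<'E'
from h import *
s=P('scene');t=P('top');w=P('wrist')
for n,a,b in(('key',(363.7,220.9),(188.3,206)),('other',(395.9,204.3),(141.4,217.5)),('lock',(159.8,215.3),(418.5,230.6)),('standA',(376.2,224.3),(170.5,214.2)),('standB',(359.9,187.4),(172.6,272.5)),('gen',(166.1,257.3),(413.8,201.5)),('spool',(287.3,295.1),(291,136.3)),('tray',(269.3,214.7),(288.3,246.2))):
    print(n,tri([(s,a),(t,b)]))
print('purple',atz(t,(207.5,161.3),0))
for p in(s,t,w): print(np.round(p['pose'],2).tolist(),p['fx'])
print(r.read_state())
E
```

```text
key (array([564.03023627, 194.62915225,  25.35419695]), [0.6, 0.6])
other (array([541.91934253, 279.87485182,  37.5383127 ]), [2.0, 2.0])
lock (array([ 511.05576842, -232.17522995,   85.21910218]), [1.1, 1.1])
standA (array([549.55860695, 237.55407667, -11.65463081]), [0.7, 0.7])
standB (array([434.44540541, 234.53532794,  -0.8320091 ]), [2.8, 2.8])
gen (array([ 567.01467934, -237.92890885,   18.5010429 ]), [2.7, 2.7])
spool (array([699.9723434 ,  -7.83410233,   3.16946936]), [1.5, 1.5])
tray (array([483.08539888,   0.66596483,   5.1035742 ]), [1.2, 1.2])
purple [653.81207   160.5847724   0.       ]
[[0.21, -0.71, 0.67, 1137.97], [0.98, 0.15, -0.14, -126.86], [-0.0, 0.69, 0.73, 716.97], [0.0, 0.0, 0.0, 1.0]] 424.29896738960656
[[-0.01, 1.0, -0.04, 516.4], [-1.0, -0.01, -0.03, -6.4], [-0.03, 0.04, 1.0, 950.93], [0.0, 0.0, 0.0, 1.0]] 481.7470567659999
[[0.34, -0.89, -0.31, 91.85], [0.94, 0.32, 0.11, 499.44], [0.0, -0.33, 0.95, 372.9], [0.0, 0.0, 0.0, 1.0]] 306.55151956863153
{'time': 1.35, 'joint_pos': array([7.00152351e+01, 1.37859198e+01, 2.87648779e-01, 7.64991533e+01,
       9.04950032e-04, 9.00019249e+01]), 'qd': array([0.01244225, 0.0807036 , 0.08860764, 0.00229664, 0.00859211,
       0.14286984]), 'tau': array([ 1.66642740e-04, -3.72210932e+01,  2.52691001e+01,  1.37279301e-03,
       -2.23305022e-05,  2.94498463e-06]), 'tcp_pos': array([170.88906967, 469.91661877, 231.30942806]), 'ee_rot': array([ 1.79997424e+02, -9.05036564e-04,  1.60013310e+02]), 'contact_force': array([0.14141695, 0.31131856, 0.32888626]), 'ft_torque': array([ 0.00473801,  0.02265759, -0.02706573]), 'finger_force': 0.0, 'finger_gap': 0.9979854188831196}
```

Candidates for the key:
- Square-bow key in the larger stand: scene (364,215), top (186,205). This fits the description.
- Round-bow key in the same stand: scene (400,199), top (139,216).
- Purple look-alike lying loose: scene (363,262), top (207,160).

The small stand, top (170,277), is an empty decoy. The lock is at scene (160,216), top (421,232), with its marks towards +x and -y. I'll move the wrist camera over the stand.

```bash
cat >> h.py <<'E'
def to(x,y,z,yaw):
    from scipy.spatial.transform import Rotation as R
    s=r.read_state();q=R.from_euler('xyz',s['ee_rot'],degrees=True);g=R.from_euler('xyz',[180,0,yaw],degrees=True)
    d=q.inv().apply(np.array([x,y,z])-s['tcp_pos'])/10;v=(q.inv()*g).as_rotvec()
    print('t',round(s['time'],2),'tcp',np.round(s['tcp_pos'],1),np.round(s['ee_rot'],2),'j',np.round(s['joint_pos'],1),'-> cm',np.round(d,2),'rad',np.round(v,3),'F',np.round(s['contact_force'],1))
E
python3 -m pendant '[[-3.8,-1.0,0.3,0,0,-0.11],[-7.6,-2.1,0.6,0,0,-0.22],[-11.4,-3.2,0.8,0,0,-0.33],[-15.2,-4.2,1.1,0,0,-0.44],[-19,-5.3,1.4,0,0,-0.56]]'
python3 -c "
from h import *
to(530,215,200,192)"
```

```text
time: 1.77
tcp_pos: [324.6, 360.2, 218.1]
ee_rot: [180.0, 0.0, -169.0]
contact_force: [-0.1, 1.1, -1.1]
finger_gap: 1.001
finger_force: 0.0
t 1.77 tcp [324.6 360.2 218.1] [ 1.7998e+02  3.0000e-02 -1.6901e+02] j [48.  12.4 -3.5 74.1 -0.  37. ] -> cm [-17.39 -18.17   1.82] rad [ 0.     0.001 -0.018] F [-0.1  1.1 -1.1]
```

```bash

python3 -m pendant '[[-2.8,-2.9,0.3,0,0,0],[-5.6,-5.8,0.6,0,0,0],[-8.4,-8.7,1,0,0,0],[-11.2,-11.6,1.3,0,0,0],[-14,-14.5,1.6,0,0,0]]'
python3 -m pendant '[[-2.2,-2.4,0.2,0,0,0],[-2.7,-3.0,0.2,0,0,0],[-2.7,-3.0,0.2,0,0,0],[-2.7,-3.0,0.2,0,0,0]]'
cat > look.py <<'E'
from h import *
import sys
w=P('wrist');np.save('w_%s.npy'%sys.argv[1],w,allow_pickle=True)
cv2.imwrite(f'pics/w_{sys.argv[1]}.png',w['frame'][:,:,::-1])
to(530,215,200,192)
for k in sys.argv[2:]:
    for z,d in [(z,d) for z in (36,87) for d in r.place_of(k,w)[:3]]:
        print(k,np.round(d['centre'],1),round(d['confidence'],2),z,np.round(atz(w,d['centre'],z),1))
E
python3 look.py a key other_key keystand
```

```text
time: 2.18
tcp_pos: [489.2, 243.2, 202.0]
ee_rot: [180.0, 0.0, -169.3]
contact_force: [-0.2, 0.5, -0.2]
finger_gap: 0.999
finger_force: 0.0
time: 2.52
tcp_pos: [519.5, 220.0, 199.8]
ee_rot: [180.0, -0.1, -169.4]
contact_force: [-0.0, 0.4, -0.7]
finger_gap: 0.999
finger_force: 0.0
t 2.57 tcp [519.  220.7 200. ] [ 1.7997e+02 -5.0000e-02 -1.6930e+02] j [23.  21.9  6.9 75.1  0.  12.3] -> cm [-0.97 -0.77  0.  ] rad [ 0.    -0.001 -0.023] F [ 0.6  1.  -0.6]
key [215.4 275.5] 0.79 36 [627.7 170.3  36. ]
key [245.4 228.1] 0.66 36 [564.2 195.   36. ]
key [215.4 275.5] 0.79 87 [595.8 176.2  87. ]
key [245.4 228.1] 0.66 87 [542.9 196.7  87. ]
other_key [326.1 218. ] 0.67 36 [536.9 277.3  36. ]
other_key [ 84.  110.9] 0.6 36 [474.3  26.9  36. ]
other_key [326.1 218. ] 0.67 87 [520.3 265.3  87. ]
other_key [ 84.  110.9] 0.6 87 [468.1  56.6  87. ]
keystand [285.1 212.3] 0.82 36 [538.7 233.3  36. ]
keystand [305.5 100.6] 0.8 36 [426.6 230.7  36. ]
keystand [245.9 227.3] 0.24 36 [563.1 195.3  36. ]
keystand [285.1 212.3] 0.82 87 [521.7 228.6  87. ]
keystand [305.5 100.6] 0.8 87 [428.4 226.5  87. ]
keystand [245.9 227.3] 0.24 87 [542.1 197.   87. ]
```

View pics/w_a.png

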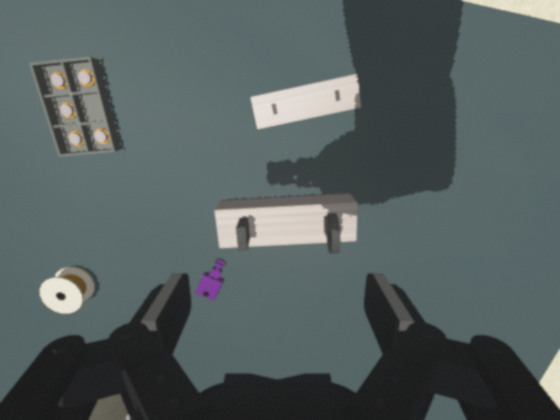

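The wrist view shows the square-bow key at about (243,233), the round-bow key at (334,233) and the purple decoy at (212,280). I'll go closer.

```bash

python3 -m pendant '[[-0.8,-1.2,1.2,0,0,-0.02],[-1.6,-2.2,2.4,0,0,-0.04],[-2.2,-2.8,4,0,0,-0.05],[-2.2,-2.8,6,0,0,-0.05],[-2.2,-2.8,6,0,0,-0.05]]'
python3 -m pendant '[[0,0,0,0,0,0],[0,0,0,0,0,0],[0,0,0,0,0,0]]' >/dev/null
python3 look.py b key other_key keystand
python3 - <<'E'
from h import *
w=np.load('w_b.npy',allow_pickle=True).item()
f=w['frame'][100:340,140:440];cv2.imwrite('pics/cb.png',cv2.resize(f,None,fx=2.5,fy=2.5,interpolation=cv2.INTER_CUBIC)[:,:,::-1])
E
```

```text
time: 3.28
tcp_pos: [544.2, 195.9, 136.2]
ee_rot: [-180.0, -0.4, -166.5]
contact_force: [-0.9, 0.3, -0.6]
finger_gap: 1.001
finger_force: 0.0
t 3.58 tcp [547.4 197.4 141.7] [ 1.7998e+02  1.6000e-01 -1.6644e+02] j [19.8 25.8  3.9 68.   0.   6.3] -> cm [ 1.26  2.12 -5.83] rad [0.    0.003 0.027] F [-0.1 -0.1 -0.7]
key [222.8 286.3] 0.73 36 [631.7 166.8  36. ]
key [269.4 227.5] 0.65 36 [564.  195.5  36. ]
key [369.8 221.3] 0.23 36 [538.  278.4  36. ]
key [222.8 286.3] 0.73 87 [597.3 169.1  87. ]
key [269.4 227.5] 0.65 87 [543.6 192.   87. ]
key [369.8 221.3] 0.23 87 [523.  257.7  87. ]
other_key [367.3 220.7] 0.8 36 [538.  276.1  36. ]
other_key [367.3 220.7] 0.8 87 [523.  255.9  87. ]
keystand [354.1  74.1] 0.74 36 [430.5 228.5  36. ]
keystand [314.5 210.9] 0.59 36 [540.1 229.4  36. ]
keystand [354.1  74.1] 0.74 87 [437.7 218.1  87. ]
keystand [314.5 210.9] 0.59 87 [524.6 218.9  87. ]
```

View pics/cb.png

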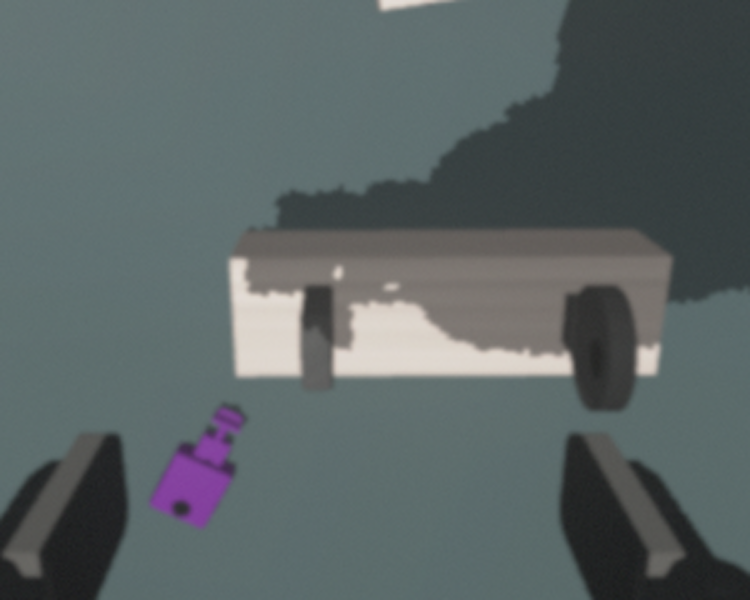

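The crop confirms it: the square bow is at crop (317,340) and the round bow at (605,345). The stand's top corners read clearly, so I'll compute its pose.

```bash
python3 - <<'E'
from h import *
w=np.load('w_b.npy',allow_pickle=True).item();a=np.load('w_a.npy',allow_pickle=True).item()
C=np.array([(229,258),(672,258),(658,376),(235,378)])/2.5+[140,100]
Q=np.array([atz(w,c,36)[:2] for c in C]);print(Q.round(1),Q.mean(0))
for i in range(4): e=Q[(i+1)%4]-Q[i];print(np.linalg.norm(e).round(1),np.degrees(np.arctan2(e[1],e[0])).round(1))
K=np.array([(302,331),(333,331),(333,389),(304,389)])/2.5+[140,100]
Q=np.array([atz(w,c,66)[:2] for c in K]);print(Q.round(1),Q.mean(0))
for o in('a','b'):pass
s=P('scene');t=P('top')
k=[(s,(363.7,220.9)),(t,(188.3,206)),(a,(245.4,228.1)),(w,(269.4,227.5))]
print(tri(k),tri(k[2:]))
print(tri([(s,(395.9,204.3)),(t,(141.4,217.5)),(a,(326.1,218)),(w,(367.3,220.7))]))
to(560,196,120,192)
# shadows: residual at wrist of given guess
E
```

```text
[[550.  159.5]
 [514.7 305. ]
 [557.4 316.6]
 [593.6 170. ]] [553.91497852 237.78099434]
149.7 103.6
44.2 15.2
151.0 -76.1
44.9 -166.4
[[557.5 187.9]
 [555.2 197.2]
 [574.5 201.8]
 [576.7 192.9]] [565.99021489 194.95089447]
(array([565.96858576, 194.54719674,  28.55167746]), [0.8, 2.5, 1.2, 1.8]) (array([561.73519089, 195.14588563,  41.72045812]), [0.0, 0.0])
(array([539.65022618, 279.54062459,  33.46367859]), [1.0, 4.5, 2.3, 2.3])
t 3.98 tcp [546.7 196.7 140.2] [ 1.8000e+02  1.0000e-02 -1.6647e+02] j [19.8 25.9  3.8 67.9 -0.   6.3] -> cm [-1.27 -0.38  2.02] rad [0.    0.    0.027] F [-0.2 -0.1  0.1]
```

```bash

python3 -m pendant '[[-0.6,-0.2,0.5,0,0,-0.007],[-1.2,-0.4,1,0,0,-0.007],[-1.73,-0.64,2,0,0,-0.007],[-1.73,-0.64,3,0,0,-0.007],[-1.73,-0.64,4,0,0,-0.007]]' >/dev/null
python3 -m pendant '[[0,0,0,0,0,0],[0,0,0,0,0,0],[0,0,0,0,0,0]]' >/dev/null
python3 look.py c key other_key
python3 - <<'E'
from h import *
to(565,194.5,38.5,193.9)
w=np.load('w_c.npy',allow_pickle=True).item()
print(proj(w,(565,194.5,66)))
f=w['frame'][120:420,130:430];cv2.imwrite('pics/cc.png',cv2.resize(f,None,fx=2,fy=2,interpolation=cv2.INTER_CUBIC)[:,:,::-1])
E
```

```text
t 4.7 tcp [565.1 194.6 100.3] [ 1.8000e+02  3.0000e-02 -1.6606e+02] j [19.  29.4  3.3 63.9  0.   5.1] -> cm [ 2.91  2.82 -9.97] rad [0.    0.    0.034] F [ 0.   0.6 -0. ]
key [276.9 228.3] 0.93 36 [563.9 195.   36. ]
key [218.4 291.1] 0.73 36 [625.9 163.6  36. ]
key [276.9 228.3] 0.93 87 [543.9 190.1  87. ]
key [218.4 291.1] 0.73 87 [590.5 166.4  87. ]
other_key [398.6 222.4] 0.58 36 [538.4 278.7  36. ]
other_key [398.6 222.4] 0.58 87 [524.7 252.9  87. ]
t 4.9 tcp [565.3 194.7 100.8] [ 1.7999e+02  7.0000e-02 -1.6606e+02] j [19.  29.4  3.4 63.9  0.   5.1] -> cm [ 0.05 -0.01  6.23] rad [0.    0.001 0.001] F [ 0.3  0.1 -0.5]
(np.float64(275.6386676801996), np.float64(247.57641895625437))
```

View pics/cc.png

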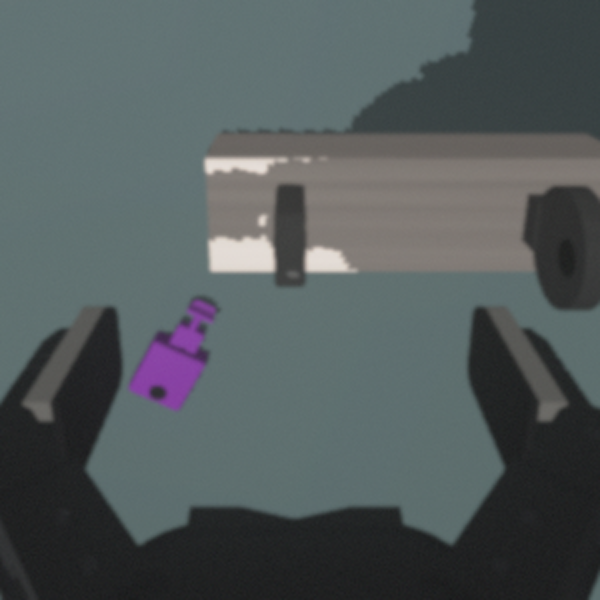

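The key is at crop (290,240), between the fingers at (120) and (470). I'll descend and close.

```bash

python3 -m pendant '[[0,0,1.3,0,0,0],[0,0,2.6,0,0,0],[0,0,3.9,0,0,0],[0,0,5.2,0,0,0],[0,0,6.2,0,0,0]]' 
python3 -m pendant '[[0,0,0,0,0,0],[0,0,0,0,0,0],[0,0,0,0,0,0],[0,0,0,0,0,0]]' -1 40
python3 -m pendant '[[0,0,0,0,0,0],[0,0,0,0,0,0],[0,0,0,0,0,0],[0,0,0,0,0,0],[0,0,0,0,0,0]]'
python3 -c "
from h import *
to(565,194.5,38.5,193.9)"
```

```text
time: 5.32
tcp_pos: [564.8, 194.5, 37.4]
ee_rot: [-180.0, -0.0, -166.1]
contact_force: [-0.6, -0.3, 0.0]
finger_gap: 1.005
finger_force: 0.0
time: 5.65
tcp_pos: [565.9, 194.8, 39.2]
ee_rot: [180.0, 0.1, -166.1]
contact_force: [0.6, 0.4, 0.1]
finger_gap: 0.458
finger_force: 0.0
time: 6.07
tcp_pos: [565.8, 194.0, 38.9]
ee_rot: [-179.9, 0.1, -166.1]
contact_force: [0.4, -3.6, 4.7]
finger_gap: 0.109
finger_force: 42.5
t 6.07 tcp [565.8 194.   38.9] [-1.7993e+02  9.0000e-02 -1.6610e+02] j [19.  32.9 -0.9 56.1 -0.1  5.1] -> cm [0.06 0.07 0.04] rad [-0.001  0.002 -0.   ] F [ 0.4 -3.6  4.7]
```

```bash

python3 -m pendant '[[0,0,-0.6,0,0,0],[0,0,-1.4,0,0,0],[0,0,-2.4,0,0,0],[0,0,-3.6,0,0,0],[0,0,-5,0,0,0]]' - 70
python3 -m pendant '[[0,0,-2,0,0,0],[0,0,-4,0,0,0],[0,0,-6,0,0,0],[0,0,-8,0,0,0],[0,0,-10,0,0,0]]' 
python3 -m pendant '[[0,0,0,0,0,0],[0,0,0,0,0,0]]' 
python3 -c "
from h import *
to(470,-190,190,174)
t=P('top')
C=[(385,138),(474,147),(463,268),(373,261)]
Q=np.array([atz(t,c,80)[:2] for c in C]);print(Q.round(1),Q.mean(0))
for i in range(4): e=Q[(i+1)%4]-Q[i];print(np.linalg.norm(e).round(1),np.degrees(np.arctan2(e[1],e[0])).round(1))
print(atz(t,(422,219),80),atz(t,(434.5,234),80),atz(t,(421.5,232),87))
"
```

```text
time: 6.48
tcp_pos: [563.7, 195.2, 88.6]
ee_rot: [179.9, -0.1, -166.0]
contact_force: [-0.7, -0.3, -0.1]
finger_gap: 0.103
finger_force: 69.2
time: 6.9
tcp_pos: [564.0, 195.5, 190.0]
ee_rot: [179.9, -0.0, -166.0]
contact_force: [0.9, -0.2, -0.3]
finger_gap: 0.1
finger_force: 69.2
time: 7.07
tcp_pos: [565.3, 195.5, 190.0]
ee_rot: [179.9, 0.2, -166.0]
contact_force: [-0.7, -0.6, -0.7]
finger_gap: 0.101
finger_force: 69.2
t 7.07 tcp [565.3 195.5 190. ] [ 1.7990e+02  1.7000e-01 -1.6603e+02] j [19.  25.9 11.6 75.4  0.1  5.1] -> cm [ 18.56 -35.11  -0.12] rad [0.002 0.003 0.348] F [-0.7 -0.6 -0.7]
[[ 679.1 -176.2]
 [ 660.  -334.8]
 [ 443.6 -309.4]
 [ 457.7 -150.2]] [ 560.09893632 -242.67401123]
159.7 -96.9
217.9 173.3
159.8 84.9
223.0 -6.7
[ 531.82116764 -239.0870346    80.        ] [ 504.69331558 -260.6216199    80.        ] [ 508.61715504 -235.78652927   87.        ]
```

```bash

python3 -m pendant '[[0.7,-2,0,0,0,0.05],[1.7,-5.5,-0.2,0,0,0.12],[2.8,-9.2,-0.4,0,0,0.2],[3.9,-12.9,-0.6,0,0,0.28],[5,-16.6,-0.8,0,0,0.356]]' >/dev/null
python3 -c "
from h import *
to(545,-240,200,173.5)"
```

```text
t 7.53 tcp [554.7  20.4 194.2] [179.99  -0.23 173.38] j [ 2.1 21.2  5.  74.   0.   8.7] -> cm [ -2.04 -25.98  -0.59] rad [ 0.    -0.004 -0.002] F [ 1.1 -0.9 -0.9]
```

```bash

python3 -m pendant '[[-0.3,-3.7,0,0,0,0],[-0.7,-7.4,-0.1,0,0,0],[-1,-11.1,-0.2,0,0,0],[-1.3,-14.8,-0.3,0,0,0],[-1.6,-18.5,-0.4,0,0,0]]' >/dev/null
python3 -m pendant '[[-0.2,-3,-0.1,0,0,0],[-0.3,-5,-0.1,0,0,0],[-0.3,-5.8,-0.1,0,0,0],[-0.3,-5.8,-0.1,0,0,0],[-0.3,-5.8,-0.1,0,0,0]]' >/dev/null
python3 -m pendant '[[0,0,0,0,0,0],[0,0,0,0,0,0]]' >/dev/null
python3 look.py d lock_face generator
python3 - <<'E'
from h import *
to(505,-236,165,173.5)
w=np.load('w_d.npy',allow_pickle=True).item()
f=w['frame'];cv2.imwrite('pics/cd.png',cv2.resize(f[60:360,100:500],None,fx=2,fy=2,interpolation=cv2.INTER_CUBIC)[:,:,::-1])
E
```

```text
t 8.58 tcp [ 548.1 -220.6  201. ] [ 1.7997e+02 -2.0000e-02  1.7366e+02] j [-21.9  25.   11.7  76.8   0.  -15.6] -> cm [ 6.61 43.09  0.12] rad [ 0.001 -0.    -0.32 ] F [ 0.3 -0.6  0.3]
lock_face [253.2 164.7] 0.61 36 [ 516.7 -240.    36. ]
lock_face [253.2 164.7] 0.61 87 [ 508.  -235.1   87. ]
generator [258.6 200.2] 0.87 36 [ 554.1 -239.4   36. ]
generator [258.6 200.2] 0.87 87 [ 539.2 -234.6   87. ]
t 8.78 tcp [ 548.1 -221.5  201.2] [1.800e+02 1.000e-02 1.736e+02] j [-22.   25.   11.7  76.8   0.  -15.6] -> cm [ 4.13 -1.93  3.62] rad [0.    0.    0.002] F [ 0.3 -0.6 -0.8]
```

View pics/cd.png

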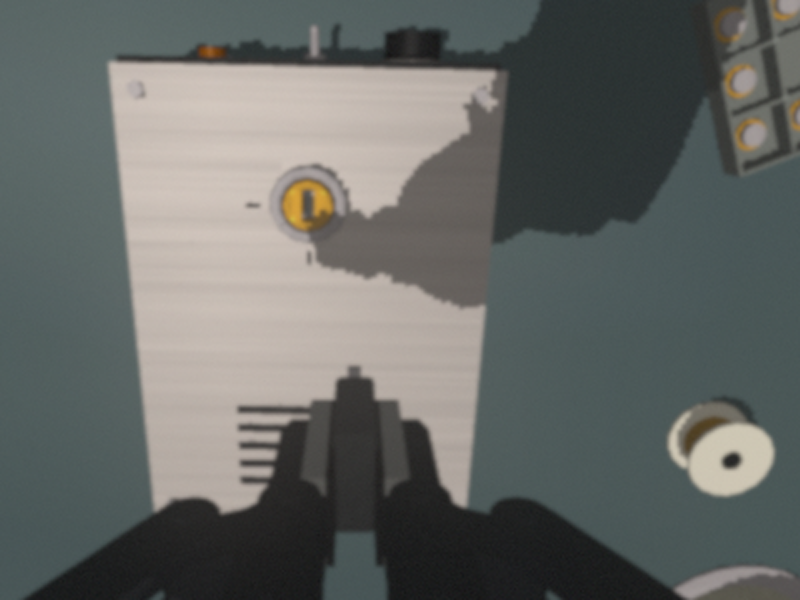

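The wrist view shows the plug at full-frame (253.5,163), the rest mark at crop (309,258) and the turned mark at crop (253,205). The key is upright in the grip, with its blade tip at crop (354,371). I'll go above the lock.

```bash

python3 -m pendant '[[0.6,-0.4,1,0,0,0],[1.6,-0.9,2.2,0,0,0],[2.6,-1.4,3.4,0,0,0],[3.4,-1.8,4.6,0,0,0],[3.8,-1.9,5.4,0,0,0]]' >/dev/null
python3 -m pendant '[[0,0,0,0,0,0],[0,0,0,0,0,0],[0,0,0,0,0,0],[0,0,0,0,0,0]]' >/dev/null
python3 look.py e lock_face key
python3 - <<'E'
from h import *
d=np.load('w_d.npy',allow_pickle=True).item();w=np.load('w_e.npy',allow_pickle=True).item()
C=lambda x,y:(x/2+100,y/2+60)
A=atz(d,C(110,62),80);B=atz(d,C(508,70),80);e=B-A;print('front',A,B,np.linalg.norm(e),np.degrees(np.arctan2(e[1],e[0]))-90)
L=atz(d,C(307.5,205),87);
for m in((309,258),(253,205)):
    v=atz(d,C(*m),80)-L;print('mark',np.degrees(np.arctan2(v[1],v[0])))
print('lock d',L)
lw=r.place_of('lock_face',w)
f=w['frame'];cv2.imwrite('pics/ce.png',cv2.resize(f[120:345,130:430],None,fx=2.66,fy=2.66,interpolation=cv2.INTER_CUBIC)[:,:,::-1])
to(508,-236,120,173.5)
print('tcp px',proj(w,r.read_state()['tcp_pos']))
if lw: print(tri([(d,(253.5,163)),(w,lw[0]['centre'])]))
E
```

```text
t 9.58 tcp [ 509.1 -236.9  148. ] [-1.7997e+02  1.1000e-01  1.7356e+02] j [-25.   23.3   1.1  67.6   0.  -18.5] -> cm [ 2.98 45.14 -5.23] rad [-0.001  0.002 -0.322] F [ 0.7 -0.8 -1.4]
lock_face [278. 230.] 0.66 36 [ 529.7 -237.5   36. ]
lock_face [278. 230.] 0.66 87 [ 508.7 -235.3   87. ]
key [279.7 271.8] 0.82 36 [ 572.  -240.6   36. ]
key [279.7 271.8] 0.82 87 [ 542.5 -237.8   87. ]
front [ 442.16682081 -305.60396471   80.        ] [ 462.50661961 -148.07042148   80.        ] 158.8411931943957 -7.356990695001286
mark -7.31675947806564
mark -93.40521980223609
lock d [ 506.20584009 -234.42285248   87.        ]
t 9.83 tcp [ 508.3 -236.8  147.3] [-1.7999e+02  2.0000e-02  1.7354e+02] j [-25.   23.4   1.   67.6  -0.  -18.5] -> cm [0.04 0.08 2.73] rad [-0.     0.     0.001] F [ 0.2  0.7 -0.1]
tcp px (np.float64(275.4102215424782), np.float64(273.3644813505302))
(array([ 505.4829178 , -234.49215056,   94.47045332]), [0.5, 0.5])
```

View pics/ce.png

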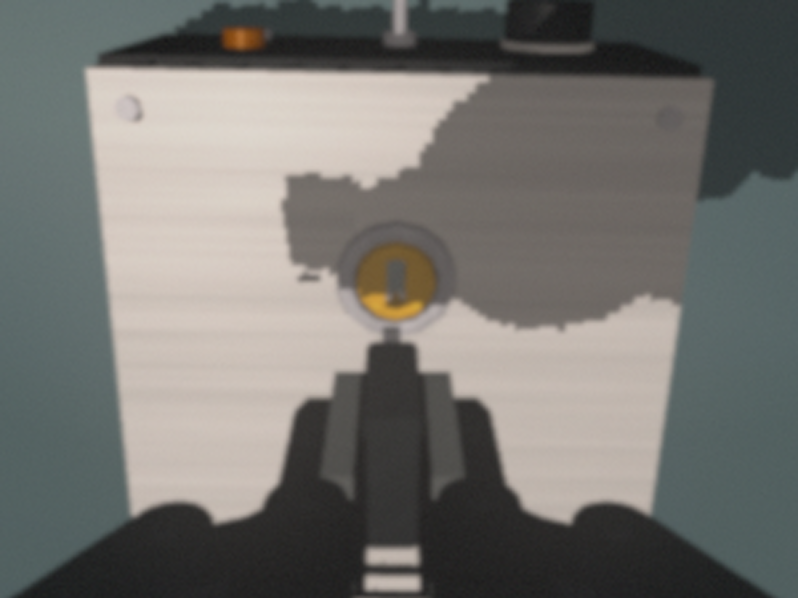

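The plug is at crop (397,282) with its slot vertical. The key's bow and blade tip are at column 391. I'll use the camera to measure the key against the lock.

```bash
python3 - <<'E'
from h import *
w=np.load('w_e.npy',allow_pickle=True).item()
C=lambda x,y:(x/2.66+130,y/2.66+120)
tcp=np.array([508.6,-236.8,147.6]);zo=tcp[2]-2.7
X=np.array([np.cos(np.radians(-6.45)),np.sin(np.radians(-6.45)),0])
for n,px,off,z in(('tip',C(391.5,328),-4.5,zo-24.5),('bowbot',C(391.5,344),-13,zo),('bowtop',C(391.5,419),-13,zo+30),('mark',C(397,282),0,87)):
    q=atz(w,px,z)-off*X; print(n,q.round(1),'pred px',np.round(proj(w,(*(tcp[:2]+off*X[:2]),z)),1),'seen',np.round(px,1))
for px in(C(85,68),C(713,79)): print(atz(w,px,80))
# plug ellipse by colour
f=w['frame'].astype(int);m=((f[:,:,0]-f[:,:,2])>45)&(f[:,:,0]>70);m[:200]=0;m[260:]=0
ys,xs=np.nonzero(m);h=cv2.convexHull(np.c_[xs,ys].astype(np.int32));(c,ax,an)=cv2.fitEllipse(h);print(c,ax,atz(w,c,87),xs.min(),xs.max(),ys.min(),ys.max())
E
```

```text
tip [ 508.  -235.8  120.4] pred px [275.7 244.4] seen [277.2 243.3]
bowbot [ 508.5 -235.9  144.9] pred px [275.5 249.6] seen [277.2 249.3]
bowtop [ 507.2 -235.8  174.9] pred px [275.2 280.6] seen [277.2 277.5]
mark [ 505.7 -234.1   87. ] pred px [275.9 230.1] seen [279.2 226. ]
[ 441.91384869 -306.41846805   80.        ]
[ 462.33744424 -148.57148815   80.        ]
(278.2669372558594, 225.94741821289062) (28.147069931030273, 28.958505630493164) [ 505.6202997  -234.78799873   87.        ] 264 292 212 240
```

```bash

python3 -m pendant '[[0.1,0.05,0.7,0,0,0.008],[0.2,0.1,1.4,0,0,0.0155],[0.265,0.12,2.1,0,0,0.0155],[0.265,0.12,2.7,0,0,0.0155]]' >/dev/null
python3 -m pendant '[[0,0,0,0,0,0],[0,0,0,0,0,0],[0,0,0,0,0,0],[0,0,0,0,0,0]]' >/dev/null
python3 look.py f lock_face key
python3 - <<'E'
from h import *
to(506.1,-235.3,115,172.65)
w=np.load('w_f.npy',allow_pickle=True).item()
f=w['frame'];cv2.imwrite('pics/cf.png',cv2.resize(f[170:320,180:380],None,fx=4,fy=4,interpolation=cv2.INTER_CUBIC)[:,:,::-1])
f=f.astype(int);m=((f[:,:,0]-f[:,:,2])>45)&(f[:,:,0]>70);m[:170]=0;m[290:]=0
ys,xs=np.nonzero(m);print(xs.min(),xs.max(),ys.min(),ys.max())
E
```

```text
t 10.55 tcp [ 505.9 -235.5  120.5] [-1.7998e+02  5.0000e-02  1.7264e+02] j [-25.   24.3  -1.9  63.8  -0.  -17.6] -> cm [ 3.37 44.99 -7.97] rad [-0.     0.001 -0.338] F [-0.  -0.1 -0.2]
lock_face [277.4 249.8] 0.87 36 [ 532.  -237.7   36. ]
lock_face [507.8 344.5] 0.48 36 [654.1 -40.3  36. ]
lock_face [277.4 249.8] 0.87 87 [ 507.3 -234.6   87. ]
lock_face [507.8 344.5] 0.48 87 [601.8 -81.7  87. ]
key [279.8 269.4] 0.94 36 [ 550.2 -238.    36. ]
key [279.8 269.4] 0.94 87 [ 521.3 -234.8   87. ]
t 10.75 tcp [ 505.7 -235.4  120.3] [-1.7999e+02  3.0000e-02  1.7264e+02] j [-25.   24.3  -1.9  63.8  -0.  -17.6] -> cm [-0.04  0.02  0.53] rad [-0.     0.001 -0.   ] F [ 0.1  0.6 -0.3]
261 554 170 258
```

View pics/cf.png

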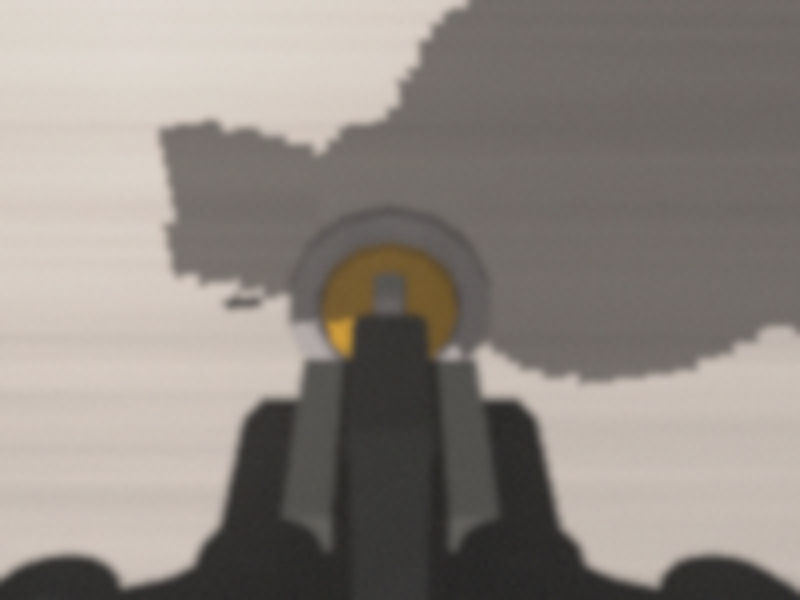

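```bash
python3 - <<'E'
from h import *
w=np.load('w_f.npy',allow_pickle=True).item()
C=lambda x,y:(x/4+180,y/4+170)
a=np.radians(-7.36);X=np.array([np.cos(a),np.sin(a),0]);tcp=np.array([505.9,-235.4,120.4]);zo=tcp[2]-2.7
for n,px,off,z in(('plugrim',C(390,245),-11,87),('bezel',C(390,206),-16.5,86),('bowbot',C(390,315),-13,zo),('bowtop',C(390,428),-13,zo+30)):
    print(n,(atz(w,px,z)-off*X).round(1))
print('tip/slot end rows', [np.round((np.array(proj(w,tuple(np.r_[tcp[:2]+o*X[:2],z])))-[180,170])*4) for o,z in((-4.5,zo-24.5),(-6.2,zo-20),(-6.9,87))])
E
```

```text
plugrim [ 505.6 -234.3   87. ]
bezel [ 505.1 -234.3   86. ]
bowbot [ 504.7 -234.2  117.7]
bowtop [ 503.4 -234.1  147.7]
tip/slot end rows [array([383., 303.]), array([383., 306.]), array([383., 272.])]
```

Key and lock are aligned to within about 0.7 mm. I'll start inserting and watch the forces.

```bash

python3 -m pendant '[[-0.03,0,0.3,0,0,0],[-0.05,0,0.5,0,0,0],[-0.05,0,0.7,0,0,0],[-0.05,0,0.9,0,0,0],[-0.05,0,1.1,0,0,0]]'
python3 -m pendant '[[0,0,0,0,0,0],[0,0,0,0,0,0]]'
```

```text
time: 11.17
tcp_pos: [507.0, -235.7, 109.5]
ee_rot: [-180.0, 0.1, 172.6]
contact_force: [0.7, 0.1, 5.7]
finger_gap: 0.104
finger_force: 70.2
time: 11.33
tcp_pos: [506.9, -235.6, 108.9]
ee_rot: [-180.0, 0.1, 172.7]
contact_force: [4.2, -0.7, -2.7]
finger_gap: 0.103
finger_force: 69.0
```

```bash

python3 -m pendant '[[-0.04,0,0.1,0,0,0],[-0.04,0,0.2,0,0,0],[-0.04,0,0.3,0,0,0],[-0.04,0,0.4,0,0,0],[-0.04,0,0.5,0,0,0]]'
python3 -m pendant '[[0,0,0,0,0,0],[0,0,0,0,0,0]]'
```

```text
time: 11.75
tcp_pos: [507.2, -235.7, 105.2]
ee_rot: [-180.0, 0.1, 172.6]
contact_force: [2.6, -0.0, 1.5]
finger_gap: 0.102
finger_force: 69.6
time: 11.92
tcp_pos: [507.1, -235.6, 104.4]
ee_rot: [-180.0, 0.1, 172.6]
contact_force: [4.8, -1.1, 1.8]
finger_gap: 0.105
finger_force: 69.5
```

```bash

python3 -m pendant '[[-0.04,0,0.1,0,0,0.06],[-0.06,0,0.2,0,0,0],[-0.06,0,0.3,0,0,-0.06],[-0.06,0,0.4,0,0,0],[-0.06,0,0.5,0,0,0]]'
python3 -m pendant '[[0,0,0,0,0,0],[0,0,0,0,0,0]]'
```

```text
time: 12.33
tcp_pos: [507.3, -235.7, 99.4]
ee_rot: [-180.0, 0.0, 172.6]
contact_force: [3.4, -1.1, 1.7]
finger_gap: 0.103
finger_force: 69.5
time: 12.5
tcp_pos: [507.2, -235.7, 98.8]
ee_rot: [-180.0, 0.0, 172.7]
contact_force: [3.4, -1.0, 0.0]
finger_gap: 0.101
finger_force: 69.3
```

```bash

python3 -m pendant '[[0,0,0.1,0,0,0.1],[-0.02,0,0.2,0,0,0],[-0.03,0,0.3,0,0,-0.1],[-0.03,0,0.4,0,0,0],[-0.03,0,0.5,0,0,0.1]]'
python3 -m pendant '[[0,0,0.1,0,0,-0.1],[0,0,0.15,0,0,-0.2],[0,0,0.2,0,0,-0.1],[0,0,0.2,0,0,-0.1]]'
```

```text
time: 12.92
tcp_pos: [507.5, -235.6, 95.0]
ee_rot: [180.0, 0.0, 166.7]
contact_force: [1.7, 0.4, 6.8]
finger_gap: 0.105
finger_force: 70.4
time: 13.25
tcp_pos: [507.4, -235.6, 92.4]
ee_rot: [-180.0, 0.0, 172.6]
contact_force: [2.5, -0.3, 3.0]
finger_gap: 0.104
finger_force: 69.9
```

```bash

python3 -m pendant '[[0,0,0.1,0,0,0.1],[0,0,0.15,0,0,0],[0,0,0.2,0,0,-0.1],[0,0,0.25,0,0,0],[0,0,0.3,0,0,0]]'
python3 -m pendant '[[0,0,0,0,0,0],[0,0,0,0,0,0]]'
```

```text
time: 13.67
tcp_pos: [507.4, -235.8, 89.9]
ee_rot: [-180.0, 0.0, 172.6]
contact_force: [1.6, 0.3, 8.6]
finger_gap: 0.1
finger_force: 70.4
time: 13.83
tcp_pos: [507.5, -235.7, 89.9]
ee_rot: [-180.0, 0.0, 172.8]
contact_force: [1.8, 0.7, 4.9]
finger_gap: 0.101
finger_force: 70.3
```

```bash

python3 -m pendant '[[0,0,0.05,0,0,0.1],[0,0,0.1,0,0,0],[0,0,0.1,0,0,-0.1],[0,0,0.15,0,0,0],[0,0,0.15,0,0,0]]'
python3 -m pendant '[[0,0,0,0,0,0],[0,0,0,0,0,0]]'
```

```text
time: 14.25
tcp_pos: [507.6, -235.8, 89.8]
ee_rot: [-180.0, 0.1, 172.6]
contact_force: [-1.3, 1.5, 14.6]
finger_gap: 0.105
finger_force: 71.7
time: 14.42
tcp_pos: [507.6, -235.8, 89.8]
ee_rot: [-180.0, 0.1, 172.8]
contact_force: [-1.4, 0.9, 14.2]
finger_gap: 0.1
finger_force: 71.7
```

```bash

python3 -m pendant '[[0,0,0.05,0,0,0.1],[0,0,0.08,0,0,0],[0,0,0.08,0,0,-0.1],[0,0,0.08,0,0,0],[0,0,0.08,0,0,0]]' - 90
python3 -m pendant '[[0,0,0,0,0,0],[0,0,0,0,0,0]]'
```

```text
time: 14.83
tcp_pos: [507.7, -235.8, 89.9]
ee_rot: [-179.9, 0.1, 172.6]
contact_force: [-2.8, 2.1, 18.3]
finger_gap: 0.098
finger_force: 91.4
time: 15.0
tcp_pos: [507.7, -235.9, 89.8]
ee_rot: [-179.9, 0.1, 172.8]
contact_force: [-2.6, 1.6, 18.3]
finger_gap: 0.103
finger_force: 91.4
```

The tool no longer moves and the force rises with each push, so the key is home (89.8 mm against 89.7 predicted). Now I'll turn it clockwise.

```bash

python3 -m pendant '[[0,0,0,0,0,0.1],[0,0,0,0,0,0.2],[0,0,0,0,0,0.3],[0,0,0,0,0,0.4],[0,0,0,0,0,0.5]]'
python3 -m pendant '[[0,0,0,0,0,0],[0,0,0,0,0,0]]'
python3 -c "
from h import *
to(507.6,-235.8,89.8,82);print(r.read_state()['ft_torque'])"
```

```text
time: 15.42
tcp_pos: [507.5, -236.4, 89.8]
ee_rot: [-180.0, 0.2, 143.8]
contact_force: [-2.2, 0.2, 17.4]
finger_gap: 0.097
finger_force: 91.4
time: 15.58
tcp_pos: [507.5, -236.4, 89.8]
ee_rot: [-180.0, 0.2, 144.1]
contact_force: [-3.3, 0.3, 18.6]
finger_gap: 0.099
finger_force: 91.4
t 15.58 tcp [ 507.5 -236.4   89.8] [-1.7996e+02  1.6000e-01  1.4410e+02] j [-24.9  26.   -4.1  59.7  -0.1  11. ] -> cm [0.03 0.05 0.  ] rad [1.000e-03 3.000e-03 1.084e+00] F [-3.3  0.3 18.6]
[0.11346265 0.62391545 0.04272431]
```

```bash

python3 -m pendant '[[0,0,0,0,0,0.1],[0,0,0,0,0,0.2],[0,0,0,0,0,0.3],[0,0,0,0,0,0.4],[0,0,0,0,0,0.5]]'
python3 -m pendant '[[0,0,0,0,0,0.1],[0,0,0,0,0,0.2],[0,0,0,0,0,0.3],[0,0,0,0,0,0.4],[0,0,0,0,0,0.4]]'
python3 -c "
from h import *
to(507.6,-235.8,89.8,82);print(r.read_state()['ft_torque'])"
```

```text
time: 16.0
tcp_pos: [507.2, -236.7, 89.8]
ee_rot: [-180.0, 0.2, 115.2]
contact_force: [-4.5, 0.2, 18.8]
finger_gap: 0.095
finger_force: 91.4
time: 16.42
tcp_pos: [506.8, -236.8, 89.8]
ee_rot: [180.0, 0.2, 92.3]
contact_force: [-4.6, -0.7, 18.2]
finger_gap: 0.099
finger_force: 91.5
t 16.42 tcp [ 506.8 -236.8   89.8] [179.98   0.19  92.33] j [-25.   26.   -4.1  59.8  -0.2  62.7] -> cm [0.1  0.09 0.  ] rad [0.001 0.003 0.18 ] F [-4.6 -0.7 18.2]
[-0.08413957  1.00355806  0.04599027]
```

```bash

for i in 1; do python3 -m pendant '[[0,-0.02,0,0,0,0.05],[0,-0.04,0,0,0,0.1],[0,-0.05,0,0,0,0.16],[0,-0.05,0,0,0,0.16],[0,-0.05,0,0,0,0.16]]'
python3 -c "
from h import *
to(507.6,-235.8,89.8,80);print(r.read_state()['ft_torque'])"; done
python3 -m pendant '[[0,0,0,0,0,0.03],[0,0,0,0,0,0.06],[0,0,0,0,0,0.06],[0,0,0,0,0,0.06],[0,0,0,0,0,0.06]]'
python3 -c "
from h import *
to(507.6,-235.8,89.8,80);print(r.read_state()['ft_torque'])"
```

```text
time: 16.83
tcp_pos: [506.7, -236.8, 89.8]
ee_rot: [179.9, 0.2, 83.4]
contact_force: [-3.9, -0.3, 18.9]
finger_gap: 0.102
finger_force: 91.4
t 16.83 tcp [ 506.7 -236.8   89.8] [1.7991e+02 1.7000e-01 8.3360e+01] j [-25.   25.9  -4.2  59.7  -0.1  71.7] -> cm [0.11 0.08 0.  ] rad [0.002 0.003 0.059] F [-3.9 -0.3 18.9]
[-0.12705525  0.83895458  0.09611171]
time: 17.25
tcp_pos: [506.7, -236.8, 89.8]
ee_rot: [179.9, 0.2, 79.9]
contact_force: [-4.5, 0.2, 18.4]
finger_gap: 0.098
finger_force: 91.4
t 17.25 tcp [ 506.7 -236.8   89.8] [1.7991e+02 1.6000e-01 7.9930e+01] j [-25.   25.9  -4.2  59.7  -0.1  75.1] -> cm [ 0.12  0.08 -0.  ] rad [ 0.002  0.003 -0.001] F [-4.5  0.2 18.4]
[-0.05319984  0.77775342  0.06940542]
```

```bash

python3 -m pendant '[[0,0,0,0,0,0.03],[0,0,0,0,0,0.06],[0,0,0,0,0,0.08],[0,0,0,0,0,0.08],[0,0,0,0,0,0.08]]'
python3 - <<'E'
from h import *
to(507.6,-235.8,89.8,80)
print(np.mean([(P('top'),r.read_state()['ft_torque'])[1] for _ in range(6)],0))
w=P('wrist');f=w['frame'];cv2.imwrite('pics/cg.png',cv2.resize(f[150:350,160:400],None,fx=3,fy=3,interpolation=cv2.INTER_CUBIC)[:,:,::-1])
E
```

```text
time: 17.67
tcp_pos: [506.4, -236.7, 89.8]
ee_rot: [179.9, 0.2, 75.4]
contact_force: [-4.4, -0.3, 18.3]
finger_gap: 0.102
finger_force: 91.5
t 17.67 tcp [ 506.4 -236.7   89.8] [1.7992e+02 1.6000e-01 7.5370e+01] j [-25.   25.9  -4.2  59.8  -0.1  79.7] -> cm [0.12 0.1  0.  ] rad [ 0.001  0.003 -0.081] F [-4.4 -0.3 18.3]
[-0.04495323  0.98753113  0.24958158]
```

View pics/cg.png

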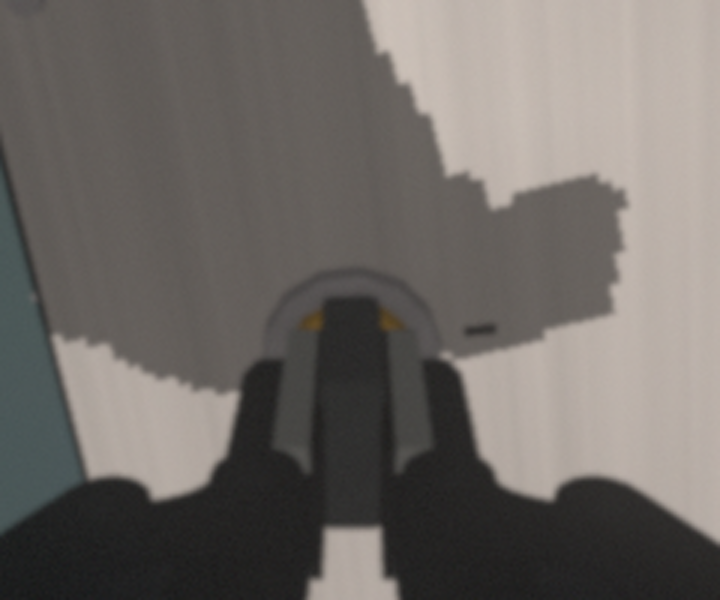

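The bow at crop (352,300) sits flat on the plug between the fingers. The torque has risen to 0.25 N m after 1.70 rad of tool turn, so the plug is at its stop. I'll hold here and hand in.

```bash

python3 -m pendant '[[0,0,0,0,0,0],[0,0,0,0,0,0],[0,0,0,0,0,0],[0,0,0,0,0,0],[0,0,0,0,0,0]]'
python3 -c "
from station import r
print(r.sign_off())"
```

```text
time: 18.43
tcp_pos: [506.4, -236.7, 89.8]
ee_rot: [179.9, 0.2, 75.4]
contact_force: [-4.2, -0.8, 19.1]
finger_gap: 0.103
finger_force: 91.5
the job is handed in; nothing more can be done
None
```

I handed the job in at 18.4 s with the square-bow key fully home, turned clockwise to the stop and still gripped at about 91 N; the hand-in returned no verdict, and I did not re-check the round-bow key, spool or tray, though no move went near them.

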